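# Lock the strainer plug into the shoe-rinsing unit

### The job

Refit the blue strainer plug in the shoe-rinsing unit: pick it up by its bar from the rubber mat, lower it into the round socket with its two brass lugs through the two slots, press it down against the spring, turn it clockwise until it comes up against its stop, then let it rise into its notches and leave it locked there. Press and turn firmly but gently, without forcing it against the bottom or the stop, and leave everything else where it is.

Things in the scene. Friction and masses are not known exactly. Their poses are not given: they have to be found in the camera images.
- plug: Blue strainer plug standing on the mat. Origin: centre of its underside; z up; x along bar and lugs (a half turn makes no difference). Upwards: steel stem 36 mm across, foot bevelled 3 x 4 mm, to 34.5 mm; blue disc 60 mm across, to 38.5 mm; blue bar 56 (along x) x 14 mm (y), to 64.5 mm. About 0.15 kg.
- handle (a point): Middle of the plug's bar, 51.5 mm above its underside; axes as the plug's. Grip the bar across its 14 mm thickness.
- lug (a point): Outer end of the plug's brass lug on its +x side; its twin is on the -x side. Each lug reaches 27 mm from the axis, is 9 mm wide and lies 14 to 20 mm above the plug's underside. This point: 27 mm out, 17 mm up.
- unit: Rinsing unit, fixed: white box 160 x 160 mm, 85 mm high, with a steel collar 80 mm across on top, up to 130 mm. Origin: centre of its underside; z up; x along the line of its two entry slots (yellow marks). More than 50 N of contact force between plug and unit damages it.
- socket (a point): Centre of the socket's mouth, on the collar's top, 130 mm up; axes as the unit's. The collar's top plate is 5 mm thick, its bore 40 mm across (2 mm of play round the stem), with two slots along +x and -x, 13 mm wide, reaching 31 mm from the axis (2 mm of play each side of a lug).
- spring (a point): Centre of the orange spring plate, fixed point 111 mm above the unit's underside: here the plug's underside first meets it, lugs in the slots. It takes about 2 N at first, 1.2 N more per mm, and bottoms hard after 14 mm (19 N). A plug just set down stands here, unlocked.
- ridge (a point): Point on the axis 101 mm above the unit's underside, 10 mm below first touch (about 14 N). A ridge under the plate bars turning until the plug's underside is pressed below it. Then it turns freely clockwise seen from above (green arrows); a wall bars the other way.
- locked (a point): Where the plug's underside comes to rest when locked: on the axis, 105 mm above the unit's underside, the disc 9.5 mm clear of the collar, held up by about 9 N. Notches lie 48 to 72 degrees clockwise of the slots (hidden, each unit differs); the stop is felt 5 degrees past centre, where lugs are still under the notches.
- mat: Black rubber mat, 200 x 150 x 4 mm, fixed, on which the plug and the spare plug stand. Origin: centre of its underside.
- spare_plug: Bystander: plain grey blank plug without lugs or bar, 52 mm across, 45 mm tall, on the same mat. Origin: centre of its underside.
- spray_bottle: Bystander: white spray bottle with red collar, 76 mm across, 212 mm tall. Origin: centre of its underside.
- shoe_a: Bystander: white shoe, 280 mm long along x, 95 mm high. Origin: centre of its sole.
- shoe_b: Bystander: the other white shoe, same size. Origin: centre of its sole.
- brush: Bystander: flat hand brush with a wooden handle along its x, lying on the table at the left. Origin: on its underside.
- polish_tin: Bystander: red tin, 80 mm across, 30 mm high. Origin: centre of its underside.
- spike_key: Bystander: T-shaped spike key with orange grip, about 90 x 100 mm, 24 mm high. Origin: on its underside.
- cup: Bystander: green plastic cup, 76 mm across, 95 mm high. Origin: centre of its underside.
Mind the look-alikes: they are no part of the job. Several things look just like the plug: the one meant starts farthest to the robot's left.

How it is judged:
By the outcome, as a careful person would: the job done as asked, in the order asked, and still so for the second after the job is handed in, with the robot touching nothing.
It also fails if it takes over 72 s, if anything falls off the work surface, if the arm or the gripper's body presses on something with over 40 N, if the wrist force passes 120 N, or if a joint passes its speed limit or range.

### The arm

A 6-joint arm with a two-finger parallel gripper is mounted at the origin on the work surface. World frame = base frame: x ahead of the robot, y to its left, z up, the work surface at z = 0. Lengths are in m, angles in degrees, forces in N, time in s.
With the tool pointing down it reaches from about 0.25 to 0.725 m from the base axis. Payload 9.7 kg.
Tool frame: the origin (TCP) lies midway between the tips of the shut fingers; the grasp point (between the pads) lies 19 mm behind it; z points along the fingers, y is the direction in which the jaws open and shut (so a half turn about z gives the same grasp; the last joint's range is limited). The gripper opens to 85 mm and grips with 20 to 120 N. Pads are 22 mm wide; open, the fingers measure 114 mm over their backs; the gripper's body (76 mm by 85 mm) begins 54 mm behind the grasp point. The pads swing forward as they close: fully open they stand 13 mm farther back than shut.
Start: joints at [0, 4.979, 10.078, 95.1, 0, 90], TCP at [0.55, -0, 0.231] pointing down, gripper open.
Joint ranges: [-179.16, 179.16], [-48.56, 103.87], [-65.8, 70.77], [-126.05, 130.52], [-82.76, 87.17], [-180, 180]. Speed limits (degrees/s): [127.2, 127.2, 147.25, 180, 180, 180].

### API

Orientations are given as [roll, pitch, yaw] about the fixed x, y, z axes, in that order (R = Rz(yaw) Ry(pitch) Rx(roll)).
In Python, from workcell import get_obs, camera, get_calibration, job_done gives the robot as it stands.
- The arm moves only by the tool play_rows, never from a script. Its argument "commands" is text: rows parted by semicolons, each of 5 numbers parted by spaces: the opening, from 0 (shut) to 1 (fully open), then the shift along the world's x, y, z in mm, then the turn about the world's z in degrees. A call has 1 to 10 rows; each row is the pose to reach, as a shift and turn from the pose commanded when the call began; what a row does not reach only later rows make up. A row lasts 1/12 s, in which the tool goes at most 41.7 mm and 7.16 degrees, less where a joint would pass 70% of its speed; a pose out of reach is approached as far as the arm can. A call with a gripper value outside its range is refused whole. The fingers move at their own pace and stop on an object; "force" is the grip in N (left out, the last holds). Time passes only in rows, so rows that repeat a pose let the fingers close. It gives the time, the measured TCP pose, the force and the opening at its end, in the units of the state.
- get_obs(): the state, without advancing time (a new reading comes with each control period).
- camera(name): name is "scene" or "side" or "wrist"; returns the picture (420x560x3 uint8, red, green, blue); there is no depth.
- get_calibration(name): a dict with "fx", "fy", "cx", "cy" (pixels), "eye" and "attitude" of the camera in the world; the wrist camera has in their place "mount" (4x4, takes a point from camera to tool coordinates, whose origin is the TCP and whose axes are the flange's). Camera axes: x right, y down, z forward; pixel columns grow to the right and rows downward; lengths in m; the calibration is good to about 2 mm. The wrist camera is an equidistant fisheye: a pixel r from the principal point sees the ray r / f radians off the axis. A picture is of the moment at which its call begins: read the wrist's pose just before it. get_calibration takes no time and is no camera call.
- job_done(): hands the job in, once; it reports no verdict.
The state is a dict: "time": time; "q": joint angles; "qd": joint speeds; "joint_efforts": joint torques, N m; "ee_pos": TCP position; "tcp_rot": TCP orientation; "wrist_force": force on the tool from outside, world axes, zero at the start; "torque": the same for the moment, N m; "opening": finger opening in m.
Only numpy, scipy, OpenCV 4.12 (cv2) and the standard library are available. Lean on these libraries where they do the work, as an engineer would, in place of code of your own. Each camera call takes 0.05 s, during which the arm holds its last target.

## Working session

There is one attempt and no reset: what is moved stays moved. The work goes in short steps, Python scripts to look and compute and a tool call to move; the robot and the scene stay as the last step left them, time stands still between calls to the robot, and variables do not carry over. Pictures are saved under pics/ and viewed, and the job is handed in when it is done.

Besides the shell and the picture viewer there is one more tool, called after "Emit:" by a JSON object that holds its "op" and its "data". play_rows: Moves the arm, as the interface text tells. Its arguments: {"type":"object","properties":{"commands":{"type":"string"},"force":{"type":"number"}},"required":["commands"]}

```bash
ls; mkdir -p pics
python3 - <<'E'
from workcell import *
import cv2
print(get_obs())
for n in ["scene","side","wrist"]:
    print(n,get_calibration(n))
    cv2.imwrite(f"pics/{n}0.png",camera(n)[:,:,::-1])
E
```

```text
pics
{'time': 0.0, 'q': array([-1.17005451e-03,  5.01203598e+00,  1.00326503e+01,  9.51000535e+01,
        1.17881247e-03,  8.99987602e+01]), 'qd': array([ 0.01852999,  0.16442867,  0.04438645, -0.02169159,  0.03735892,
        0.08201071]), 'joint_efforts': array([ 7.68234549e-04, -5.20392072e+01,  4.64802504e+01,  1.63646933e-02,
        2.23589603e-05, -6.77332673e-05]), 'ee_pos': array([ 5.49757073e-01, -5.36312083e-06,  2.30557943e-01]), 'tcp_rot': array([-1.79920561e+02, -1.18053024e-03,  9.00000681e+01]), 'wrist_force': array([-0.59480589,  0.51514865,  0.908734  ]), 'torque': array([ 0.00844983, -0.00755914,  0.03772961]), 'opening': 0.08541180010665574}
scene {'fx': 391.3423302963595, 'fy': 391.3423302963595, 'cx': 270.93456949434074, 'cy': 209.0786822036052, 'eye': array([1.21017785, 0.55711439, 0.76280845]), 'attitude': array([-127.28467631,   -1.29651172,  133.58157262])}
side {'fx': 506.7880905849946, 'fy': 506.7880905849946, 'cx': 282.5896678963466, 'cy': 212.97878668033906, 'eye': array([ 1.19703156, -1.011642  ,  1.04751079]), 'attitude': array([-129.2431344 ,    0.15769042,   32.58344775])}
wrist {'fx': 325.19226210127806, 'fy': 325.19226210127806, 'cx': 278.1532937850626, 'cy': 208.60468749098013, 'mount': array([[ 7.62839315e-04, -9.56185449e-01, -2.92760661e-01,
         7.49363395e-02],
       [ 9.99998599e-01,  1.16568773e-03, -1.20158014e-03,
         9.39581805e-04],
       [ 1.49020096e-03, -2.92759334e-01,  9.56184999e-01,
        -1.43263867e-01],
       [ 0.00000000e+00,  0.00000000e+00,  0.00000000e+00,
         1.00000000e+00]])}
```

View pics/scene0.png

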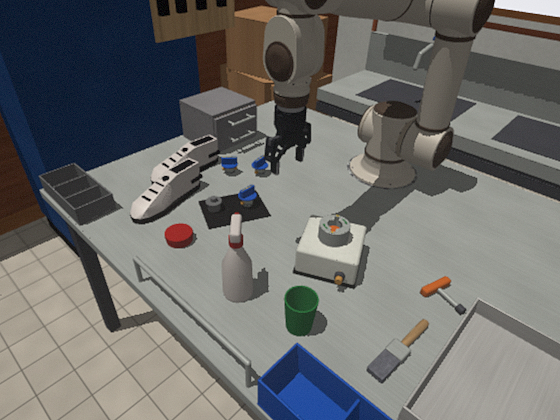

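View pics/side0.png

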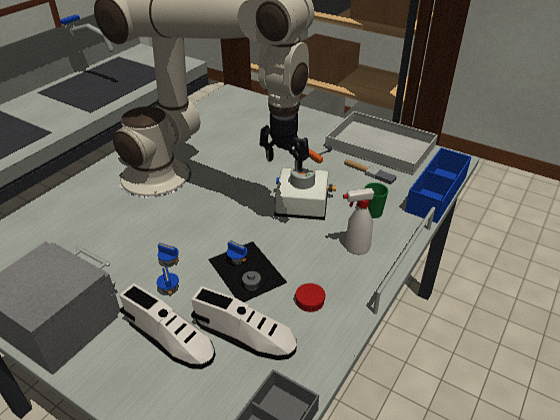

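View pics/wrist0.png

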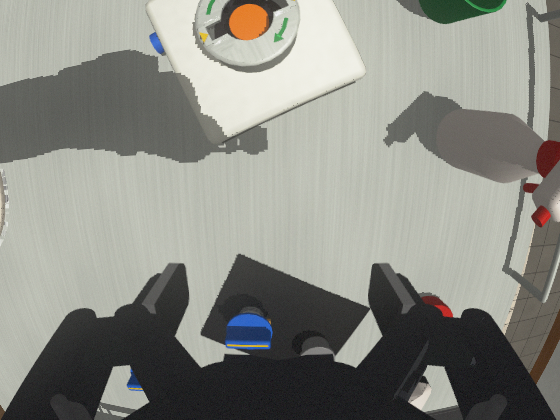

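The mat plug shows at about (248,195) in the scene view, (236,252) in the side view and (248,328) in the wrist view. The unit's collar is at (335,228), (302,177) and (248,20). Next I'll measure both by ray casting.

```bash
cat > h.py <<'E'
import numpy as np,cv2
from workcell import *
from scipy.spatial.transform import Rotation as R
def rays(n,px,obs=None):
    c=get_calibration(n); px=np.atleast_2d(px).astype(float)
    u=(px[:,0]-c['cx'])/c['fx']; v=(px[:,1]-c['cy'])/c['fy']
    if n!='wrist':
        d=np.c_[u,v,np.ones(len(u))]; M=R.from_euler('xyz',c['attitude'],degrees=True).as_matrix(); e=np.array(c['eye'])
    else:
        r=np.hypot(u,v)+1e-12; d=np.c_[u/r*np.sin(r),v/r*np.sin(r),np.cos(r)]
        T=np.eye(4);T[:3,:3]=R.from_euler('xyz',obs['tcp_rot'],degrees=True).as_matrix();T[:3,3]=obs['ee_pos']
        T=T@c['mount'];M=T[:3,:3];e=T[:3,3]
    return e,d@M.T
def onz(n,px,z,obs=None):
    e,d=rays(n,px,obs); t=(z-e[2])/d[:,2]; return e+d*t[:,None]
def tri(a):
    A=np.zeros((3,3));b=np.zeros(3)
    for e,d in a:
        d=d[0]/np.linalg.norm(d[0]);P=np.eye(3)-np.outer(d,d);A+=P;b+=P@e
    x=np.linalg.solve(A,b);res=[np.linalg.norm(np.cross(x-e,d[0]/np.linalg.norm(d[0]))) for e,d in a]
    return x,res
E
python3 - <<'E'
from h import *
o=get_obs()
for nm,px in dict(matplug=[(248,189),(236,247)],collar=[(335,226),(302,176)],l1=[(230,160),(168,250)],l2=[(261,162),(168,278)],l2b=[(261,162),(168,250)],l1b=[(230,160),(168,278)]).items():
    print(nm,tri([rays('scene',px[0]),rays('side',px[1])]))
print(onz('wrist',[(248,328)],.06,o),onz('wrist',[(248,20)],.111,o))
E
python3 -c "
import cv2
for n,(x,y,w,h) in dict(scene=(200,140,100,90),side=(140,220,160,90)).items():
    i=cv2.imread(f'pics/{n}0.png')[y:y+h,x:x+w]; cv2.imwrite(f'pics/{n}0c.png',cv2.resize(i,None,fx=5,fy=5,interpolation=cv2.INTER_CUBIC))
"
```

```text
matplug (array([ 0.50919944, -0.19123601,  0.05862984]), [np.float64(0.0033156377372442684), np.float64(0.003315637737244336)])
collar (array([0.52303056, 0.14840691, 0.11224382]), [np.float64(0.0057229501082503315), np.float64(0.005722950108250455)])
l1 (array([ 0.4216314 , -0.34639933,  0.09222673]), [np.float64(0.027030069596679702), np.float64(0.0270300695966798)])
l2 (array([ 0.34144659, -0.32907957,  0.00035885]), [np.float64(0.03692648299003545), np.float64(0.036926482990035446)])
l2b (array([ 0.34387674, -0.29607637,  0.04589459]), [np.float64(0.002467318291785996), np.float64(0.002467318291786173)])
l1b (array([ 0.41918362, -0.37916487,  0.04847538]), [np.float64(0.004203672609457505), np.float64(0.004203672609457269)])
[[ 0.51400834 -0.17156185  0.06      ]] [[0.5261182  0.15182592 0.111     ]]
```

```bash
echo
```

```text
(no output)
```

Triangulation puts the mat plug at about (0.51,-0.19). The look-alikes are at y≈-0.30 and -0.38, so the mat one is farthest left, as stated. I'll look at the unit from above first.

Emit:
{"op": "play_rows", "data": {"commands": "1 -6 40 10 0;1 -12 80 20 0;1 -20 110 30 0;1 -25 130 40 0;1 -25 130 40 0;1 -25 130 40 0;1 -25 130 40 0;1 -25 130 40 0"}}

```text
time: 0.82
ee_pos: [0.525, 0.1292, 0.2706]
tcp_rot: [-179.9, 0.0, 89.9]
wrist_force: [0.2, -0.3, 0.1]
opening: 0.0852
```

Run:
```python
from h import *
o=get_obs();print(o['time'],o['ee_pos'],o['tcp_rot'])
i=camera('wrist')[:,:,::-1];cv2.imwrite('pics/wrist1.png',i)
import pickle;pickle.dump(o,open('o1.pkl','wb'))
```

```text
0.8167 [0.52504214 0.12917347 0.2706214 ] [-1.79945840e+02  2.50011337e-02  8.99470532e+01]
```

View pics/wrist1.png

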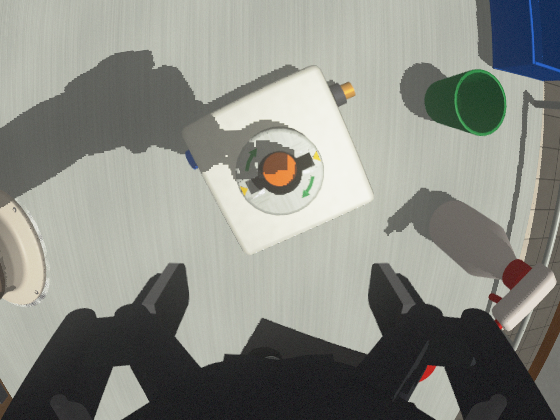

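Emit:
{"op": "play_rows", "data": {"commands": "1 0 -40 0 0;1 -5 -80 0 0;1 -8 -120 0 0;1 -10 -160 0 0;1 -12 -200 0 0;1 -14 -240 0 0;1 -15 -280 0 0;1 -15 -305 0 0;1 -15 -305 0 0;1 -15 -305 0 0"}}

```text
time: 1.7
ee_pos: [0.5094, -0.1771, 0.2706]
tcp_rot: [-179.9, -0.0, 89.8]
wrist_force: [-0.1, 0.6, -0.1]
opening: 0.0854
```

Emit:
{"op": "play_rows", "data": {"commands": "1 0 0 0 0;1 0 0 0 0;1 0 0 0 0"}}

```text
time: 1.95
ee_pos: [0.51, -0.1742, 0.2714]
tcp_rot: [180.0, -0.0, 90.1]
wrist_force: [0.9, 0.3, 0.3]
opening: 0.0851
```

Run:
```python
from h import *
o=get_obs();print(o['time'],o['ee_pos'],o['tcp_rot'])
i=camera('wrist')[:,:,::-1];cv2.imwrite('pics/wrist2.png',i)
import pickle;pickle.dump(o,open('o2.pkl','wb'))
```

```text
1.95 [ 0.51004221 -0.17418517  0.27140716] [ 1.79991289e+02 -1.15730224e-03  9.00673999e+01]
```

View pics/wrist2.png

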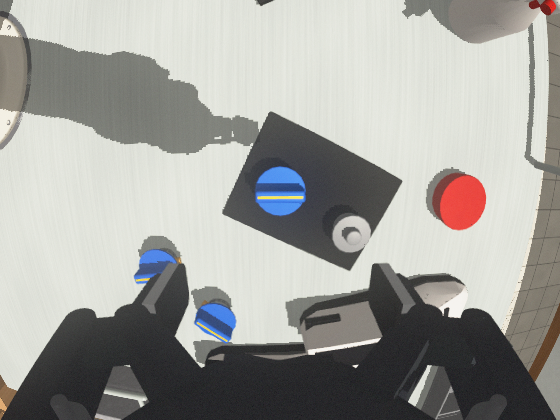

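In wrist1 the collar is centred near (280,171), with slots towards (307,158) and (250,186). In wrist2 the plug's disc is at (281,191), with its bar along image x. Next I'll refine these with masks.

Run:
```python
from h import *
import pickle
o1=pickle.load(open('o1.pkl','rb'));o2=pickle.load(open('o2.pkl','rb'))
i=cv2.imread('pics/wrist2.png');h=cv2.cvtColor(i,cv2.COLOR_BGR2HSV)
def big(m,near):
    n,l,s,c=cv2.connectedComponentsWithStats(m.astype(np.uint8)); 
    k=[j for j in range(1,n) if s[j,4]>15]; j=min(k,key=lambda j:np.hypot(*(c[j]-near))); return np.argwhere(l==j)[:,::-1],s[j]
m=cv2.inRange(h,(95,80,40),(130,255,255))|cv2.inRange(h,(18,30,120),(40,255,255))
m[:,:230]=0;m[:,330:]=0;m[:150]=0;m[240:]=0
p,s=big(m>0,(281,191)); print('disc',s)
hull=cv2.convexHull(p.astype(np.int32))[:,0]; w=onz('wrist',hull,.0425,o2)
c,r=cv2.minEnclosingCircle((w[:,:2]*1000).astype(np.float32));print('disc',c,r)
y=cv2.inRange(h,(18,30,120),(40,255,255));y[:150]=0;y[240:]=0
py,s=big(y>0,(281,197));print('yellow',s)
for z in(.0685,):
    w=onz('wrist',py,z,o2)*1000; rr=cv2.minAreaRect(w[:,:2].astype(np.float32));print(rr)
# dark face of bar
e,d=rays('wrist',[(281,191)],o2);print('eye',e)
i1=cv2.imread('pics/wrist1.png')
cv2.imwrite('pics/c.png',np.hstack([cv2.resize(i[160:225,245:320],None,fx=5,fy=5,interpolation=cv2.INTER_CUBIC)[:325],cv2.resize(i1[120:225,230:330],None,fx=4,fy=4,interpolation=cv2.INTER_CUBIC)[:325]]))
h=cv2.cvtColor(i1,cv2.COLOR_BGR2HSV)
m=cv2.inRange(h,(5,150,60),(17,255,255));p,s=big(m>0,(280,170));print('orange',s)
w=onz('wrist',cv2.convexHull(p.astype(np.int32))[:,0],.111,o1)*1000
print(cv2.minEnclosingCircle(w[:,:2].astype(np.float32)))
m=cv2.inRange(h,(20,110,80),(38,255,255));m[:,:235]=0;m[:,330:]=0
n,l,s,c=cv2.connectedComponentsWithStats(m)
for j in range(1,n):
    if s[j,4]>3: print(s[j],c[j],onz('wrist',c[j],.13,o1)*1000)
```

```text
disc [ 255  166   51   50 2042]
disc (512.5247802734375, -192.64137268066406) 31.550752639770508
yellow [258 196  45   3 135]
((512.6322021484375, -191.84715270996094), (48.59161376953125, 2.3033485412597656), 0.1400213986635208)
eye [ 0.51087293 -0.09925194  0.41467138]
orange [263 155  33  31 458]
((526.6270141601562, 150.24676513671875), 16.035139083862305)
[314 152   6   8  28] [316.10714286 156.14285714] [[558.92078454 165.48087615 130.        ]]
[240 187   8   8  34] [243.61764706 189.79411765] [[494.34621163 134.84956719 130.        ]]
```

View pics/c.png

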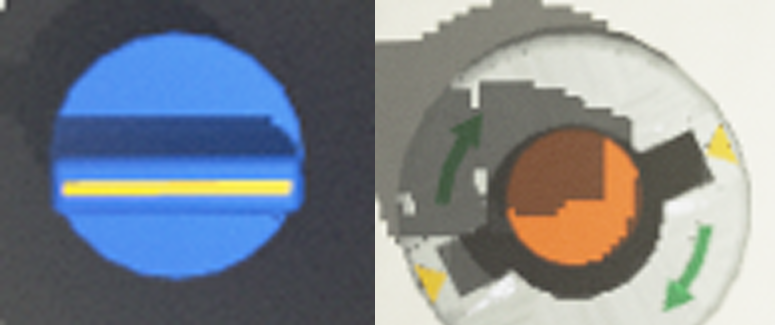

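Emit:
{"op": "play_rows", "data": {"commands": "0.55 0 -4 -5 7;0.55 0 -8 -20 14;0.55 1 -12 -35 21;0.55 2 -15 -50 28;0.55 2 -17 -65 35;0.55 2 -17 -80 42;0.55 2 -17 -95 49;0.55 2 -17 -110 56;0.55 2 -17 -110 63;0.55 2 -17 -110 70"}}

```text
time: 2.83
ee_pos: [0.5116, -0.191, 0.1602]
tcp_rot: [-180.0, -0.1, 160.4]
wrist_force: [0.1, 0.2, 0.6]
opening: 0.047
```

Emit:
{"op": "play_rows", "data": {"commands": "0.55 0 0 0 7;0.55 0 0 0 14;0.55 0 0 0 20;0.55 0 0 0 20;0.55 0 0 0 20;0.55 0 0 0 20"}}

```text
time: 3.33
ee_pos: [0.5121, -0.1916, 0.1614]
tcp_rot: [-180.0, 0.0, 179.8]
wrist_force: [-0.1, -0.2, 0.0]
opening: 0.0467
```

Run:
```python
from h import *
o=get_obs();print(o['time'],o['ee_pos'],o['tcp_rot'],o['q'],o['opening'])
i=camera('wrist')[:,:,::-1];cv2.imwrite('pics/wrist3.png',i)
import pickle;pickle.dump(o,open('o3.pkl','wb'))
```

```text
3.3333 [ 0.51209532 -0.19162562  0.16137628] [-1.79996857e+02  9.21015855e-03  1.79834955e+02] [-2.05159386e+01  3.65386267e+00  9.32829046e-01  8.72692380e+01
  2.55865491e-04 -2.03508938e+01] 0.04669614187589671
```

View pics/wrist3.png

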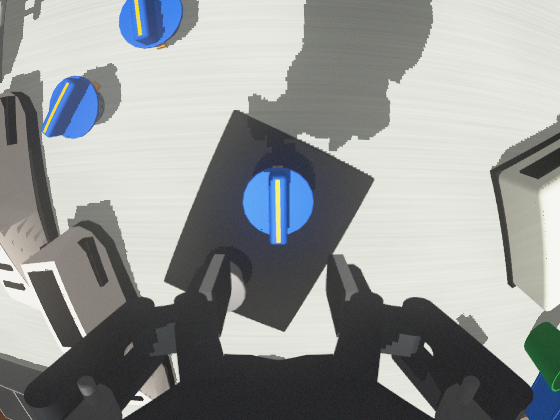

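The plug is centred at (278,202) between the fingers, with its bar vertical in the picture and clear of the spare plug at (238,290). I'll check this by number.

Run:
```python
from h import *
import pickle
o=pickle.load(open('o3.pkl','rb'))
h=cv2.cvtColor(cv2.imread('pics/wrist3.png'),cv2.COLOR_BGR2HSV)
y=cv2.inRange(h,(18,30,120),(40,255,255));y[:,:240]=0;y[:,320:]=0;y[:150]=0;y[260:]=0
p=np.argwhere(y>0)[:,::-1];w=onz('wrist',p,.0685,o)*1000
print(cv2.minAreaRect(w[:,:2].astype(np.float32)),np.polyfit(w[:,0],w[:,1],1))
m=cv2.inRange(h,(95,80,40),(130,255,255));m[:,:220]=0;m[:,340:]=0;m[:150]=0;m[260:]=0
w=onz('wrist',np.argwhere(m>0)[:,::-1],.0425,o)*1000;k=np.argwhere(m>0)[:,1];print(w[k.argmin()],w[k.argmax()])
```

```text
((512.933349609375, -191.8369598388672), (2.307332754135132, 49.63691711425781), 89.92298889160156) [ 7.09021396e-03 -1.95339050e+02]
[ 507.12728882 -221.55601898   42.5       ] [ 496.9724821  -161.58020726   42.5       ]
```

Emit:
{"op": "play_rows", "data": {"commands": "0.55 1 0 -30 0;0.55 1 0 -60 0;0.55 1 0 -85 0;0.55 1 0 -105 0;0.55 1 0 -115 0;0.55 1 0 -115 0;0.55 1 0 -115 0", "force": 70}}

```text
time: 3.97
ee_pos: [0.5131, -0.192, 0.0468]
tcp_rot: [180.0, -0.0, 180.0]
wrist_force: [-0.1, -0.1, 0.3]
opening: 0.0469
```

Emit:
{"op": "play_rows", "data": {"commands": "0 0 0 0 0;0 0 0 0 0;0 0 0 0 0;0 0 0 0 0;0 0 0 0 0;0 0 0 0 0;0 0 0 0 0"}}

```text
time: 4.55
ee_pos: [0.5139, -0.1923, 0.0479]
tcp_rot: [-179.9, 0.2, 180.0]
wrist_force: [1.3, -0.1, 6.7]
opening: 0.0123
```

Emit:
{"op": "play_rows", "data": {"commands": "0 0 0 5 0;0 0 0 20 0;0 0 0 50 0;0 0 0 85 0;0 0 0 120 0;0 0 0 150 0;0 0 0 170 0;0 0 0 170 0;0 0 0 170 0;0 0 0 170 0"}}

```text
time: 5.38
ee_pos: [0.5127, -0.1919, 0.2152]
tcp_rot: [180.0, -0.1, 180.0]
wrist_force: [-0.2, 0.6, -2.1]
opening: 0.0126
```

Run:
```python
from h import *
o=get_obs();print(o['time'],o['ee_pos'],o['tcp_rot'],o['wrist_force'],o['torque'],o['opening'])
for n in('wrist','scene','side'):
    i=camera(n)[:,:,::-1];cv2.imwrite(f'pics/{n}4.png',i)
import pickle;pickle.dump(o,open('o4.pkl','wb'))
```

```text
5.3833 [ 0.51269488 -0.19189925  0.21517173] [ 1.79970955e+02 -7.92053778e-02  1.79998536e+02] [-0.17308489  0.57213818 -2.11073859] [0.01988069 0.02484539 0.01032353] 0.012618020835337739
```

View pics/wrist4.png

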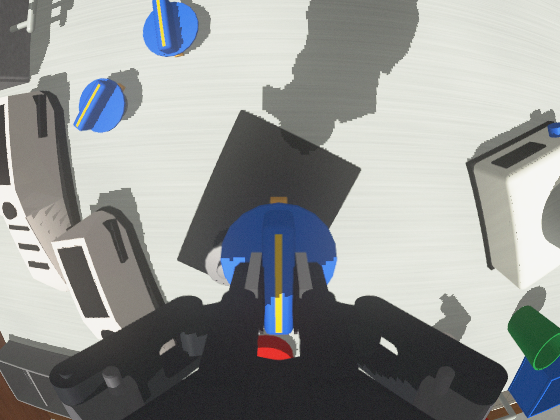

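View pics/scene4.png

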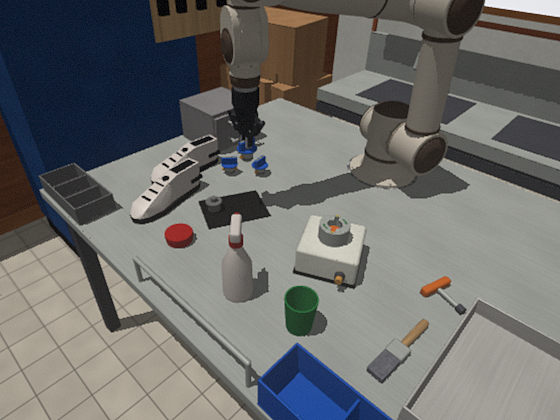

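The plug is held: disc at (279,245), bar centred between the fingers, brass lug visible at (279,200).

Run:
```python
from h import *
import pickle
o=pickle.load(open('o4.pkl','rb'))
i=cv2.imread('pics/wrist4.png');h=cv2.cvtColor(i,cv2.COLOR_BGR2HSV)
m=cv2.inRange(h,(95,80,40),(130,255,255));m[:,:200]=0;m[:,350:]=0;m[:190]=0;m[300:]=0
p=np.argwhere(m>0)[:,::-1]
hull=cv2.convexHull(p.astype(np.int32))[:,0];hull=hull[hull[:,1]<262]
for z in(.2065,.2095,.2125):
    w=onz('wrist',hull,z,o)*1000;A=np.c_[2*w[:,:2],np.ones(len(w))];s=np.linalg.lstsq(A,(w[:,:2]**2).sum(1),rcond=None)[0]
    print(z,s[:2],np.sqrt(s[2]+s[0]**2+s[1]**2))
b=cv2.inRange(h,(10,60,60),(30,255,255));b[:,:265]=0;b[:,295:]=0;b[:190]=0;b[215:]=0
q=np.argwhere(b>0)[:,::-1];print(q.min(0),q.max(0),onz('wrist',[(q[:,0].mean(),q[:,1].min())],.191,o)*1000)
q=np.argwhere(cv2.inRange(h,(18,80,120),(40,255,255))[225:335,265:295]>0)[:,::-1]+[265,225]
w=onz('wrist',q,.2355,o);print(np.polyfit(w[:,0],w[:,1],1),q.min(0),q.max(0),w.mean(0))
```

```text
0.2065 [ 512.28337958 -191.6260029 ] 30.255769753048774
0.2095 [ 510.83771677 -191.63036408] 29.65876797098736
0.2125 [ 509.39205396 -191.63472527] 29.06176618891243
[270 197] [287 202] [[ 483.41985809 -191.49389886  191.        ]]
[ 0.00465779 -0.19403135] [275 235] [281 332] [ 0.51043325 -0.19165386  0.2355    ]
```

Emit:
{"op": "play_rows", "data": {"commands": "0 1 20 5 0;0 2 55 5 3;0 4 92 5 6;0 6 130 5 9;0 8 168 5 12;0 10 206 5 15;0 12 244 5 18;0 13 280 5 21;0 14 312 5 24;0 14 335 5 25.4"}}

```text
time: 6.37
ee_pos: [0.5263, 0.1456, 0.2201]
tcp_rot: [180.0, -0.1, -154.3]
wrist_force: [0.2, -0.8, -0.9]
opening: 0.0128
```

Emit:
{"op": "play_rows", "data": {"commands": "0 0 7.5 -5 0;0 0 7.5 -10 0;0 0 7.5 -10 0;0 0 7.5 -10 0;0 0 7.5 -10 0;0 0 7.5 -10 0"}}

```text
time: 6.87
ee_pos: [0.5272, 0.1494, 0.2115]
tcp_rot: [-180.0, 0.0, -154.7]
wrist_force: [-0.3, 0.0, -1.4]
opening: 0.0126
```

Run:
```python
from h import *
o=get_obs();print(o['time'],o['ee_pos'],o['tcp_rot'],o['wrist_force'],o['torque'],o['opening'],o['q'])
for n in('wrist','scene','side'):
    i=camera(n)[:,:,::-1];cv2.imwrite(f'pics/{n}5.png',i)
    if n!='wrist':
        x,y=dict(scene=(290,150),side=(255,110))[n]; j=i[y:y+120,x:x+90]; cv2.imwrite(f'pics/{n}5c.png',cv2.resize(j,None,fx=5,fy=5,interpolation=cv2.INTER_CUBIC))
import pickle;pickle.dump(o,open('o5.pkl','wb'))
a,b=[cv2.imread(f'pics/{n}5c.png') for n in('scene','side')];cv2.imwrite('pics/c5.png',cv2.resize(np.hstack([a,b]),(800,533)))
```

```text
6.8667 [0.52717558 0.14937603 0.2115291 ] [-1.79991336e+02  1.67400409e-02 -1.54704930e+02] [-0.25014493  0.02124939 -1.4018392 ] [-0.00687787 -0.06402501 -0.06475652] 0.012563627594779067 [ 1.58231736e+01  4.29185084e+00  7.14810083e+00  9.28383123e+01
 -5.79142058e-03 -9.47189619e+00]
```

View pics/wrist5.png

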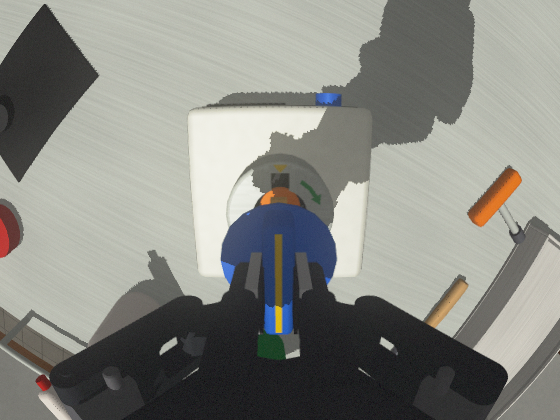

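View pics/c5.png

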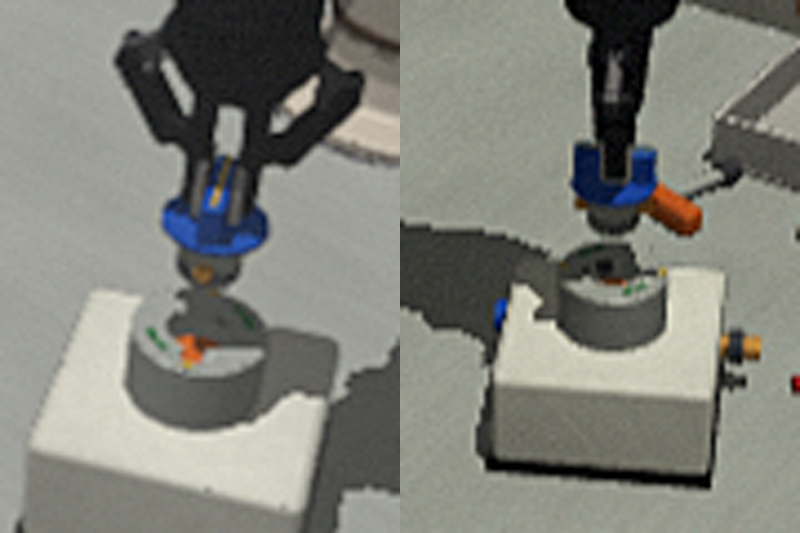

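The plug is over the collar, with the near slot (280,181) in line with the bar at x≈278. I'll check the alignment by number.

Run:
```python
from h import *
import pickle
o=pickle.load(open('o5.pkl','rb'))
h=cv2.cvtColor(cv2.imread('pics/wrist5.png'),cv2.COLOR_BGR2HSV)
b=cv2.inRange(h,(18,80,60),(40,255,255));b[:,:260]=0;b[:,300:]=0;b[:155]=0;b[176:]=0
q=np.argwhere(b>0)[:,::-1];print(len(q),q.mean(0),onz('wrist',q.mean(0),.13,o)*1000)
a=np.radians(25.4);print('expected', 526.6-35.7*np.cos(a),150.2-35.7*np.sin(a))
d=cv2.inRange(h,(95,80,40),(130,255,255));d[:190]=0;d[262:]=0;d[:,:200]=0;d[:,350:]=0
hull=cv2.convexHull(np.argwhere(d>0)[:,::-1].astype(np.int32))[:,0]
w=onz('wrist',hull,.2055,o)*1000;A=np.c_[2*w[:,:2],np.ones(len(w))];s=np.linalg.lstsq(A,(w[:,:2]**2).sum(1),rcond=None)[0];print('disc',s[:2])
m=np.argwhere(cv2.inRange(h,(18,80,60),(40,255,255))[225:335,265:295]>0)[:,::-1]+[265,225]
w=onz('wrist',m,.2315,o)*1000;print('bar',np.degrees(np.arctan(np.polyfit(w[:,0],w[:,1],1)[0])))
i=cv2.imread('pics/wrist5.png')[150:215,225:340];cv2.imwrite('pics/c5b.png',cv2.resize(i,None,fx=6,fy=6,interpolation=cv2.INTER_CUBIC))
```

```text
55 [279.74545455 167.12727273] [[494.5743289  135.17127793 130.        ]]
expected 494.35093004478017 134.88701573750768
disc [525.52972239 148.69584234]
bar 25.534626080861287
```

View pics/c5b.png

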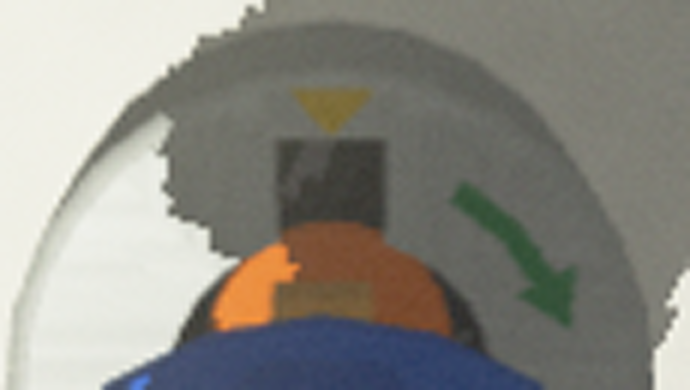

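Emit:
{"op": "play_rows", "data": {"commands": "0 0.4 1.4 -10 0;0 0.4 1.4 -20 0;0 0.4 1.4 -30 0;0 0.4 1.4 -36 0;0 0.4 1.4 -40 0;0 0.4 1.4 -44 0;0 0.4 1.4 -47 0;0 0.4 1.4 -47 0;0 0.4 1.4 -47 0"}}

```text
time: 7.77
ee_pos: [0.5274, 0.1519, 0.1644]
tcp_rot: [-180.0, 0.0, -154.6]
wrist_force: [-0.3, 0.8, -0.4]
opening: 0.0125
```

Emit:
{"op": "play_rows", "data": {"commands": "0 0 0 -2 0;0 0 0 -4 0;0 0 0 -6 0;0 0 0 -7 0;0 0 0 -7 0;0 0 0 -7 0"}}

```text
time: 8.27
ee_pos: [0.5274, 0.1519, 0.1572]
tcp_rot: [-180.0, -0.0, -154.6]
wrist_force: [-0.7, -0.4, -1.9]
opening: 0.0123
```

Emit:
{"op": "play_rows", "data": {"commands": "0 0 0 -2 0;0 0 0 -4 0;0 0 0 -4 0;0 0 0 -4 0;0 0 0 -4 0"}}

```text
time: 8.68
ee_pos: [0.5276, 0.152, 0.1537]
tcp_rot: [-180.0, 0.0, -154.6]
wrist_force: [-0.4, 0.1, 1.2]
opening: 0.0125
```

Run:
```python
from h import *
o=get_obs();print(o['time'],o['ee_pos'],o['tcp_rot'],o['wrist_force'],o['torque'],o['opening'])
for n in('scene','side'):
    i=camera(n)[:,:,::-1]
    x,y=dict(scene=(290,150),side=(255,110))[n]; j=i[y:y+120,x:x+90]; cv2.imwrite(f'pics/{n}6c.png',cv2.resize(j,None,fx=5,fy=5,interpolation=cv2.INTER_CUBIC))
a,b=[cv2.imread(f'pics/{n}6c.png') for n in('scene','side')];cv2.imwrite('pics/c6.png',cv2.resize(np.hstack([a,b]),(800,533)))
```

```text
8.6833 [0.52757524 0.15195375 0.1536921 ] [-1.79991752e+02  4.26871421e-02 -1.54599504e+02] [-0.39860867  0.0828643   1.2444733 ] [-0.00047951  0.01450651 -0.015123  ] 0.01245677578615622
```

View pics/c6.png

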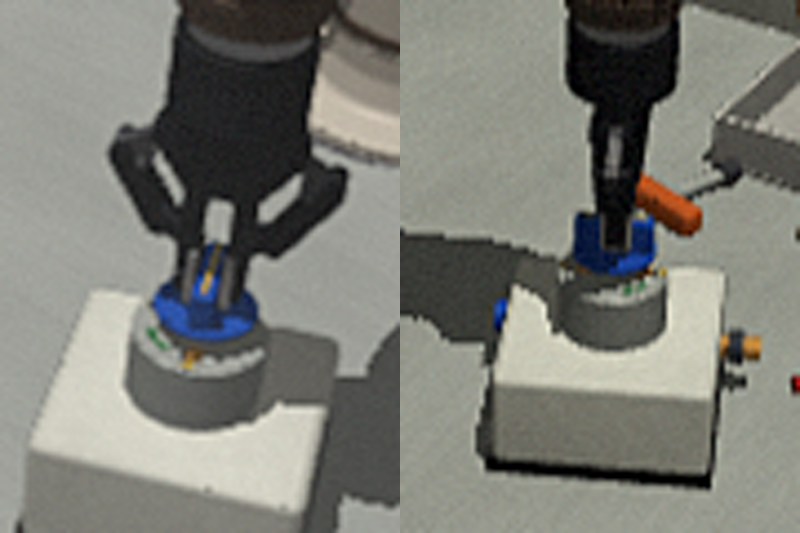

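Both lugs sit in the slots and the spring is just being touched. Now I press in steps.

Emit:
{"op": "play_rows", "data": {"commands": "0 0 0 -1.5 0;0 0 0 -3 0;0 0 0 -4.5 0;0 0 0 -6 0;0 0 0 -7.5 0;0 0 0 -9 0;0 0 0 -9 0;0 0 0 -9 0;0 0 0 -9 0"}}

```text
time: 9.53
ee_pos: [0.5276, 0.152, 0.1456]
tcp_rot: [-180.0, 0.1, -154.6]
wrist_force: [-2.5, 0.3, 11.0]
opening: 0.0123
```

Emit:
{"op": "play_rows", "data": {"commands": "0 0 0 -1.5 0;0 0 0 -2.5 0;0 0 0 -3.4 0;0 0 0 -3.4 0;0 0 0 -3.4 0;0 0 0 -3.4 0"}}

```text
time: 10.03
ee_pos: [0.5277, 0.152, 0.1427]
tcp_rot: [-180.0, 0.1, -154.6]
wrist_force: [-3.1, -0.5, 15.8]
opening: 0.0124
```

Emit:
{"op": "play_rows", "data": {"commands": "0 0 0 0 -2;0 0 0 0 -5;0 0 0 0 -8;0 0 0 0 -11;0 0 0 0 -14;0 0 0 0 -17;0 0 0 0 -20;0 0 0 0 -20;0 0 0 0 -20"}}

```text
time: 10.78
ee_pos: [0.5285, 0.1521, 0.143]
tcp_rot: [180.0, 0.2, -174.6]
wrist_force: [-0.1, -1.0, 14.5]
opening: 0.0122
```

```bash
cat > s.py <<'E'
from h import *
o=get_obs();print(o['time'],o['ee_pos'],o['tcp_rot'],o['wrist_force'].round(2),o['torque'].round(3),o['opening'])
E
python3 s.py
```

```text
10.7833 [0.52850968 0.15205025 0.143025  ] [ 179.97672629    0.23837288 -174.62939009] [-0.05 -1.   14.54] [-0.246  0.047 -0.094] 0.01223325328445194
```

Emit:
{"op": "play_rows", "data": {"commands": "0 0 0 0 -3;0 0 0 0 -6;0 0 0 0 -9;0 0 0 0 -12;0 0 0 0 -15;0 0 0 0 -18;0 0 0 0 -21;0 0 0 0 -24;0 0 0 0 -27;0 0 0 0 -27"}}

```text
time: 11.62
ee_pos: [0.5281, 0.1515, 0.1428]
tcp_rot: [180.0, 0.2, 158.2]
wrist_force: [-1.9, -4.1, 15.0]
opening: 0.0124
```

```bash
python3 s.py
python3 - <<'E'
from h import *
o=get_obs()
i=camera('wrist')[:,:,::-1];cv2.imwrite('pics/wrist7.png',i)
E
```

```text
11.6167 [0.52810196 0.15152719 0.14283467] [1.79951123e+02 1.74059195e-01 1.58196134e+02] [-1.93 -4.09 14.96] [-0.856  0.42  -0.007] 0.012403939627404461
```

View pics/wrist7.png

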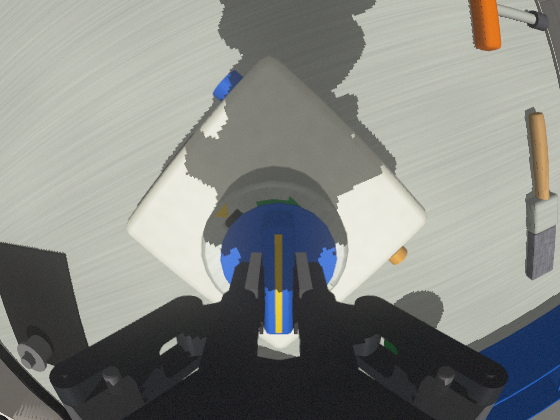

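The plug has turned with the gripper: the slot now shows at (232,215) and the bar is still aligned. I'll relieve the small side force and go on in smaller steps, watching for the stop.

Emit:
{"op": "play_rows", "data": {"commands": "0 -0.4 -0.8 0 0;0 -0.4 -0.8 0 -1;0 -0.4 -0.8 0 -2;0 -0.4 -0.8 0 -3;0 -0.4 -0.8 0 -3"}}

```text
time: 12.08
ee_pos: [0.5279, 0.1511, 0.143]
tcp_rot: [179.9, 0.2, 155.3]
wrist_force: [-1.6, -1.8, 15.3]
opening: 0.0123
```

```bash
python3 s.py
```

```text
12.0833 [0.52785613 0.15107    0.14297569] [1.79894350e+02 1.76591635e-01 1.55343729e+02] [-1.63 -1.8  15.33] [-0.389  0.222  0.192] 0.01234475408207923
```

Emit:
{"op": "play_rows", "data": {"commands": "0 0 -0.4 0 -1;0 0 -0.4 0 -2;0 0 -0.4 0 -2;0 0 -0.4 0 -2"}}

```text
time: 12.42
ee_pos: [0.5275, 0.1505, 0.1429]
tcp_rot: [179.9, 0.1, 153.4]
wrist_force: [-2.7, -3.9, 15.7]
opening: 0.0128
```

```bash
python3 s.py
```

```text
12.4167 [0.52750327 0.15046617 0.14293471] [1.79928346e+02 1.46310960e-01 1.53404082e+02] [-2.67 -3.93 15.68] [-0.722  0.682  0.252] 0.012820983061385481
```

Emit:
{"op": "play_rows", "data": {"commands": "0 0 0 0 -1;0 0 0 0 -2;0 0 0 0 -2;0 0 0 0 -2"}}

```text
time: 12.75
ee_pos: [0.5271, 0.1499, 0.1429]
tcp_rot: [-180.0, 0.1, 151.4]
wrist_force: [-5.5, -5.6, 17.1]
opening: 0.0123
```

```bash
python3 s.py
```

```text
12.75 [0.52711168 0.14991739 0.14289674] [-1.79996552e+02  1.37663985e-01  1.51392696e+02] [-5.52 -5.6  17.1 ] [-1.304  1.127  0.41 ] 0.01229260996575714
```

Emit:
{"op": "play_rows", "data": {"commands": "0 -0.6 -0.8 0 -0.5;0 -0.6 -0.8 0 -1;0 -0.6 -0.8 0 -1;0 -0.6 -0.8 0 -1"}}

```text
time: 13.08
ee_pos: [0.5269, 0.1496, 0.1429]
tcp_rot: [179.9, 0.1, 150.4]
wrist_force: [-2.6, -3.9, 15.7]
opening: 0.0125
```

```bash
python3 s.py
```

```text
13.0833 [0.52687013 0.14959371 0.14291663] [1.79932378e+02 1.47695232e-01 1.50430116e+02] [-2.63 -3.94 15.74] [-0.794  0.699  0.649] 0.01252355259568707
```

Torque is now climbing about 0.2 N·m per degree, against nearly nothing before, and the side force has fallen off. That means the stop. I'll check the bar's angle in the grip.

Run:
```python
from h import *
o=get_obs()
i=camera('wrist')[:,:,::-1];cv2.imwrite('pics/wrist8.png',i)
h=cv2.cvtColor(i,cv2.COLOR_BGR2HSV)
m=np.argwhere(cv2.inRange(h,(18,80,60),(40,255,255))[225:335,265:295]>0)[:,::-1]+[265,225]
w=onz('wrist',m,.163,o)*1000;print('bar',np.degrees(np.arctan(np.polyfit(w[:,0],w[:,1],1)[0]))+180,o['tcp_rot'],o['wrist_force'],o['torque'])
```

```text
bar 151.34469714901778 [1.79932378e+02 1.47695232e-01 1.50430116e+02] [-2.62745657 -3.94298287 15.73970639] [-0.79415567  0.69914995  0.6491212 ]
```

Emit:
{"op": "play_rows", "data": {"commands": "0 0 0 0 1;0 0 0 0 2;0 0 0 0 2;0 0 0 0 2"}}

```text
time: 13.47
ee_pos: [0.527, 0.1497, 0.1428]
tcp_rot: [179.9, 0.1, 152.4]
wrist_force: [-3.1, -2.2, 14.8]
opening: 0.0124
```

```bash
python3 s.py
```

```text
13.4667 [0.52696073 0.1497038  0.14284682] [1.79919750e+02 1.43906806e-01 1.52389346e+02] [-3.13 -2.18 14.77] [-0.612  0.628  0.039] 0.01241618463855683
```

Emit:
{"op": "play_rows", "data": {"commands": "0 0 0 1 0;0 0 0 2 0;0 0 0 3 0;0 0 0 4 0;0 0 0 5 0;0 0 0 5 0;0 0 0 5 0"}}

```text
time: 14.05
ee_pos: [0.5269, 0.1497, 0.1471]
tcp_rot: [179.9, 0.1, 152.4]
wrist_force: [0.4, -1.5, 10.5]
opening: 0.0128
```

```bash
python3 s.py
```

```text
14.05 [0.52688981 0.14972183 0.14706592] [1.79948577e+02 1.06929383e-01 1.52383064e+02] [ 0.39 -1.48 10.47] [-0.466  0.131 -0.037] 0.012792365479291818
```

Emit:
{"op": "play_rows", "data": {"commands": "0 0 0 1 0;0 0 0 2 0;0 0 0 2.5 0;0 0 0 2.5 0;0 0 0 2.5 0"}}

```text
time: 14.47
ee_pos: [0.5269, 0.1497, 0.1489]
tcp_rot: [180.0, 0.1, 152.4]
wrist_force: [0.9, -2.2, 8.2]
opening: 0.0128
```

```bash
python3 s.py
```

```text
14.4667 [0.52685717 0.14970897 0.1489239 ] [1.79973720e+02 7.91599663e-02 1.52385293e+02] [ 0.93 -2.18  8.24] [-0.399 -0.24  -0.053] 0.012768997145432979
```

Emit:
{"op": "play_rows", "data": {"commands": "0 0 0 0.5 0;0 0 0 1 0;0 0 0 1 0;0 0 0 1 0"}}

```text
time: 14.8
ee_pos: [0.5268, 0.1497, 0.149]
tcp_rot: [-180.0, 0.0, 152.4]
wrist_force: [5.0, -1.7, -0.3]
opening: 0.0124
```

```bash
python3 s.py
```

```text
14.8 [0.52678184 0.1497183  0.1489799 ] [-1.79987534e+02  3.16780232e-02  1.52387077e+02] [ 4.97 -1.73 -0.26] [-0.4   -1.055 -0.033] 0.012361160648027792
```

The force fell 8 N without the plug rising, so the lugs are up in the notches. Now I release and retreat.

Emit:
{"op": "play_rows", "data": {"commands": "0.1 0 0 0 0;0.2 0 0 0 0;0.4 0 0 0 0;0.5 0 0 0 0;0.5 0 0 0 0;0.5 0 0 0 0;0.5 0 0 0 0"}}

```text
time: 15.38
ee_pos: [0.5263, 0.15, 0.1494]
tcp_rot: [-180.0, -0.0, 152.4]
wrist_force: [0.2, 0.1, 0.1]
opening: 0.0428
```

Emit:
{"op": "play_rows", "data": {"commands": "0.5 0 0 5 0;0.5 0 0 20 0;0.5 0 0 45 0;0.5 0 0 75 0;0.5 0 0 100 0;0.5 0 0 110 0;0.5 0 0 110 0;0.5 0 0 110 0;0.5 0 0 110 0"}}

```text
time: 16.13
ee_pos: [0.5262, 0.1498, 0.2583]
tcp_rot: [-179.9, -0.1, 152.4]
wrist_force: [0.1, -0.4, -0.0]
opening: 0.0427
```

```bash
python3 s.py
python3 - <<'E'
from h import *
o=get_obs()
import pickle;pickle.dump(o,open('o9.pkl','wb'))
for n in('wrist','scene','side'):
    i=camera(n)[:,:,::-1];cv2.imwrite(f'pics/{n}9.png',i)
    if n!='wrist':
        x,y=dict(scene=(290,180),side=(255,130))[n]; j=i[y:y+100,x:x+90]; cv2.imwrite(f'pics/{n}9c.png',cv2.resize(j,None,fx=4.4,fy=4.4,interpolation=cv2.INTER_CUBIC))
a,b=[cv2.imread(f'pics/{n}9c.png') for n in('scene','side')];cv2.imwrite('pics/c9.png',np.hstack([a,b]))
i=cv2.imread('pics/wrist9.png');h=cv2.cvtColor(i,cv2.COLOR_BGR2HSV)
m=cv2.inRange(h,(18,80,100),(40,255,255));m[:,:255]=0;m[:,300:]=0
n,l,s,c=cv2.connectedComponentsWithStats(m)
for j in range(1,n):
  if s[j,4]>60:
    q=np.argwhere(l==j)[:,::-1]; w=onz('wrist',q,.1695,o)*1000
    print(s[j],w.mean(0),cv2.minAreaRect(w[:,:2].astype(np.float32)),np.degrees(np.arctan(np.polyfit(w[:,0],w[:,1],1)[0])))
E
```

```text
16.1333 [0.52616691 0.14981476 0.25827006] [-1.79941590e+02 -5.87195378e-02  1.52398506e+02] [ 0.1  -0.41 -0.01] [ 0.011  0.026 -0.003] 0.042711532475807015
[277 180   4  64 254] [525.58837004 150.9233318  169.5       ] ((526.205322265625, 150.6019287109375), (2.3185172080993652, 49.592437744140625), 62.46103286743164) -27.439223093758102
```

View pics/wrist9.png

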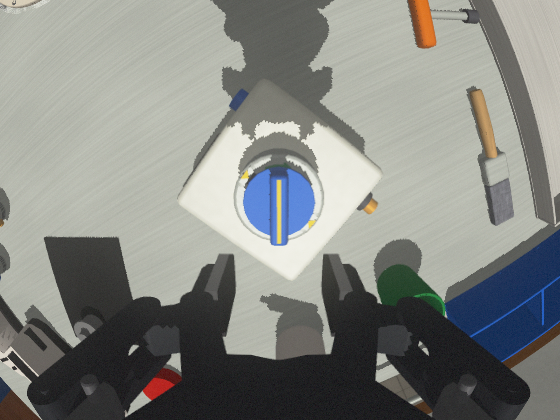

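View pics/c9.png

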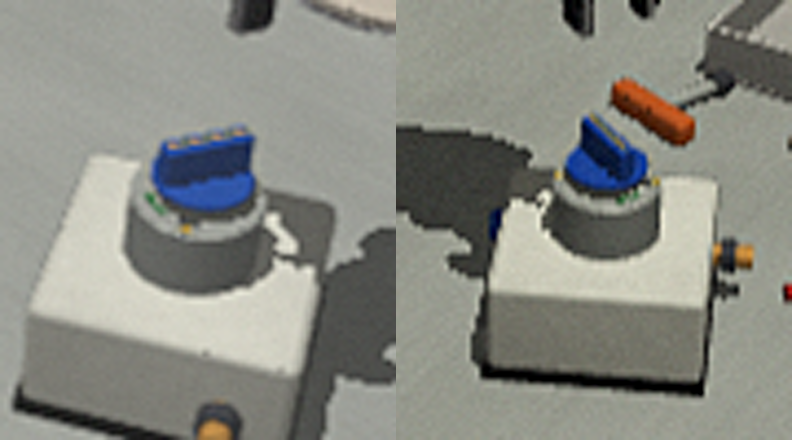

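The plug stands upright and released at (279,205). Its bar is about 53° clockwise of the slots, its height fits the locked position, and everything else is in place. Handing in.

```bash
python3 -c "
from workcell import *
print(job_done(),get_obs()['time'])"
```

```text
the job is handed in; nothing more can be done
the job is handed in; nothing more can be done
```

The plug is refitted and locked in the unit; I handed the job in at about 16 s of the 72 s allowed. I took the plug from the mat by its bar and lowered it with both lugs through the slots. I pressed it about 12 mm, with a peak of about 17 N at the wrist, and turned it clockwise to the stop.

**Stop:** The torque rose to about 0.65 N·m at about 54° clockwise of the slots. I eased it back, let the plug rise about 6 mm and released it.

**Last checks:**
- **Locked:** while rising, the lift force fell by 8 N with no further movement, so the lugs had caught in the notches.
- **Position:** the final wrist picture shows the bar about 53° clockwise of the slots and centred on the socket axis. The camera views show the disc standing clear of the collar. I did not triangulate the final height.
- **Surroundings:** nothing else was seen to have moved, and the gripper is clear with its force near zero.

**Side force:** there was up to about 8 N of side force near the stop, probably because one lug touched first. I eased it by re-centring the tool. No check failed.

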